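# Hold a polished plate out at the mark of a spring-return inspection slide

## Robot

A 6-joint arm with a two-finger parallel gripper is mounted at the origin on the work surface. World frame = base frame: x ahead of the robot, y to its left, z up, the work surface at z = 0. Lengths are in m, angles in rad, forces in N, time in s.
With the tool pointing down it reaches from about 0.325 to 0.9 m from the base axis. Payload 6.1 kg.
Tool frame: the origin (TCP) lies midway between the tips of the shut fingers; the grasp point (between the pads) lies 19 mm behind it; x points along the fingers, y is the direction in which the jaws open and shut, and the axes are right-handed (so a half turn about x gives the same grasp; the last joint's range is limited). The gripper opens to 85 mm and grips with 20 to 120 N. Pads are 22 mm wide; open, the fingers measure 114 mm over their backs; the gripper's body (76 mm by 85 mm) begins 54 mm behind the grasp point. The pads swing forward as they close: fully open they stand 13 mm farther back than shut.
Start: joints at [1.042, 0.22, 1.526, -0, 1.395, -0.126], TCP at [0.245, 0.575, 0.231] pointing down, gripper open.
Joint ranges: [-2.98, 2.98], [-0.91, 2.08], [0.09, 2.57], [-1.24, 4.39], [0.2, 2.65], [-2.68, 2.68]. Speed limits (rad/s): [2.57, 2.57, 3.01, 3.14, 3.14, 3.14].

## Interface

Orientations are given as [roll, pitch, yaw] about the fixed x, y, z axes, in that order (R = Rz(yaw) Ry(pitch) Rx(roll)).
In Python, from plant import movep, move_l, set_joints, gripper_to, hold, inverse_kinematics, observe, get_image, get_calibration, Unreachable, job_done gives the robot as it stands. Calls block until the motion is done:
- movep(position, orientation): joint-space move of the TCP to a pose.
- move_l(position, feed=0.15, rotation=None, max_force=None): straight line of the TCP; rotation=None keeps the orientation; feed is the mean speed in m/s. With max_force (N) it stops when the force on the tool has changed by that much, and returns True; else False.
- set_joints(angles): joint-space move.
- gripper_to(opening, f_grip=None): finger opening in m; f_grip is the grip in N (None keeps the last); returns when the fingers have stopped.
- hold(seconds).
- inverse_kinematics(position, orientation): joint angles nearest the present ones, or None.
- observe(): the state.
- get_image(name): name is "scene" or "top"; returns (picture, depth): 480x640x3 uint8, red, green, blue; 480x640 float32, m along the optical axis (not along the pixel's ray), 0 where there is no reading.
- get_calibration(name): a dict with "intrinsics" (3x3 intrinsics, pixels), "dist_coeffs" ([k1, k2, p1, p2, k3] as OpenCV has them; the pictures are not rectified), "world_from_camera" (4x4, takes a point from camera to world coordinates). Camera axes: x right, y down, z forward; pixel columns grow to the right and rows downward; lengths in m; the calibration is good to about 2 mm. A picture is of the moment at which its call begins. get_calibration takes no time and is no camera call.
A pose or a line that the arm cannot do raises Unreachable and nothing moves.
- job_done(): hands the job in, once; it reports no verdict.
The state is a dict: "time_s": time; "q": joint angles; "joint_velocities": joint speeds; "joint_torque": joint torques, N m; "eef_pos": TCP position; "tcp_rot": TCP orientation; "ft_force": force on the tool from outside, world axes, zero at the start; "torque": the same for the moment, N m; "opening": finger opening in m.
Only numpy, scipy, OpenCV 4.12 (cv2) and the standard library are available. Lean on these libraries where they do the work, as an engineer would, in place of code of your own. Each camera call takes 0.05 s, during which the arm holds its last target.

## Task

Take the glossy black cover plate off the slatted wooden tray by its edges only, never touching its shiny top face, and set it down gently, face up, in the green nest of the inspection slide while the slide is still fully home. Then take the slide by its upright black grip and pull it out against its spring until the white pointer stands at the red mark, and finish while still gripping it and holding it there: do not let go. Leave the red mark, the three loose knobs and the jar as they are.

Things in the scene. Friction and masses are not known exactly. Their poses are not given: they have to be found in the camera images.
- plate: loose aluminium cover plate, 56 (its x) x 90 (its y) x 6 mm, 85 g, with a raised glossy black field 51 x 85 x 1.5 mm on top (the shiny face, not to be touched). Grip the 6 mm high edges across the 56 mm. Origin: centre of the underside, which starts 32 mm above the table, face up across the tray's two tall slats with the long edges overhanging
- tray: fixed wooden tray 170 (x) x 160 (y) mm; two tall slats along its y, each 10 mm wide, at x = -14 and +14 mm, tops 32 mm above the table; the other slats are low (tops 16 mm above the table), so there is room for fingertips beside the plate's long edges. Origin: centre of its underside
- fixture: fixed inspection slide fixture, dark base 275 x 140 mm, steel rail, blue spring housing at its +x end. Origin on the table under the nest's centre when the slide is home. The slide pulls out along the fixture's own -x (roughly towards the robot)
- nest (a point): centre of the top of the slide's green pad (40 x 84 mm), 56 mm up, where the plate's underside rests; axes as the fixture's; moves with the slide. Deck around it 42 mm up. Six green stops, flared outward, up to 72 mm, leave the plate 2.5 mm play per side: one mid each y end, two per x side at y = +-36 mm; fingers fit between. The plate's x lies along the fixture's x, either way round
- handle (a point): point on the axis of the slide's upright black grip, a round post of 26 mm diameter from 42 to 85 mm above the table; this point is 70 mm above the table and 105 mm from the nest towards the fixture's -x; moves with the slide
- pointer (a point): tip of the white pointer tongue (3 mm wide) on the +y side of the slide; moves with the slide
- mark (a point): centre of the top of the red mark, a block 10 mm wide along the travel at the fixture's +y side, top 38 mm above the table; stands at a different place each time and must not be shifted
- slide (a joint): how far the slide is pulled out, m: 0 fully home, stop at 0.09. The spring pulls it home: about 3.2 N at 0, plus 0.8 N per 10 mm, and 0.4 N of friction. Moving mass 0.45 kg
- index (a joint): position of the red mark along the travel, m (between 0.030 and 0.058): the white pointer is at the middle of the red mark when joint slide equals joint index
- knob_a: loose black moulded knob standing stem up, cap 54 mm diameter, 58 mm high, at the far left of the work; origin centre of underside; leave alone
- knob_b: the same, at the far right of the work; leave alone
- knob_c: the same, nearer the robot between tray and fixture; leave alone
- jar: loose amber polish jar with white cap, 56 mm diameter, 65 mm high, beyond the work in the middle; origin centre of underside; leave alone
There are look-alikes about, which are no part of the job. What is meant by the plate is not orange or pink, and is the smaller of those in its own colour.

How it is judged:
By the outcome, as a careful person would: the job done as asked, in the order asked, and still so for the second after the job is handed in, while the arm keeps its last pose, push and grip.
It also fails if it takes over 51 s, if anything falls off the work surface, if the arm or the gripper's body presses on something with over 40 N, if the wrist force passes 120 N, or if a joint passes its speed limit or range.

## Working session

There is one attempt and no reset: what is moved stays moved. The work goes in short steps, each a Python script; the robot and the scene stay as the last script left them, time stands still between calls to the robot, and variables do not carry over. Pictures are saved under pics/ and viewed, and the job is handed in when it is done.

```bash
ls; mkdir -p pics; python3 - <<'E'
from plant import *
import cv2,numpy as np
for n in("scene","top"):
    p,d=get_image(n); c=get_calibration(n)
    np.savez(f"{n}0.npz",p=p,d=d)
    cv2.imwrite(f"pics/{n}0.png",p[:,:,::-1]); print(n,{k:np.round(v,4).tolist() for k,v in c.items()})
s=observe();print(s)
E
```

```text
pics
scene {'intrinsics': [[525.9117, 0.0, 320.0017], [0.0, 525.9117, 237.3832], [0.0, 0.0, 1.0]], 'dist_coeffs': [0.0378, 0.0, 0.0, 0.0, 0.0], 'world_from_camera': [[-0.8563, 0.3005, -0.4201, 1.1539], [0.5165, 0.5002, -0.695, 0.946], [0.0013, -0.8121, -0.5835, 0.8849], [0.0, 0.0, 0.0, 1.0]]}
top {'intrinsics': [[451.9303, 0.0, 317.8661], [0.0, 451.9303, 236.4982], [0.0, 0.0, 1.0]], 'dist_coeffs': [-0.0302, 0.0, 0.0, 0.0, 0.0], 'world_from_camera': [[0.0158, -0.9838, 0.1787, 0.368], [-0.9998, -0.0183, -0.0122, 0.0114], [0.0153, -0.1784, -0.9838, 1.1974], [0.0, 0.0, 0.0, 1.0]]}
{'time_s': 0.1, 'q': array([ 1.04190309e+00,  2.21112642e-01,  1.52748982e+00, -8.51049234e-06,
        1.39471413e+00, -1.26099885e-01]), 'joint_velocities': array([-0.00036117, -0.00194864, -0.00312094,  0.00200045,  0.00011428,
       -0.00120418]), 'joint_torque': array([ 9.66391308e-04, -4.98243606e+01, -3.90546012e+01,  6.97652035e-05,
        5.68223753e-03, -8.65624474e-05]), 'eef_pos': array([0.24472372, 0.5745064 , 0.23033373]), 'tcp_rot': array([-1.69203742,  1.56907237, -2.09482927]), 'ft_force': array([-1.40116977,  0.25052282, -0.21719567]), 'torque': array([-0.00686409, -0.00631763, -0.00297096]), 'opening': 0.08554046937082017}
```

View pics/scene0.png

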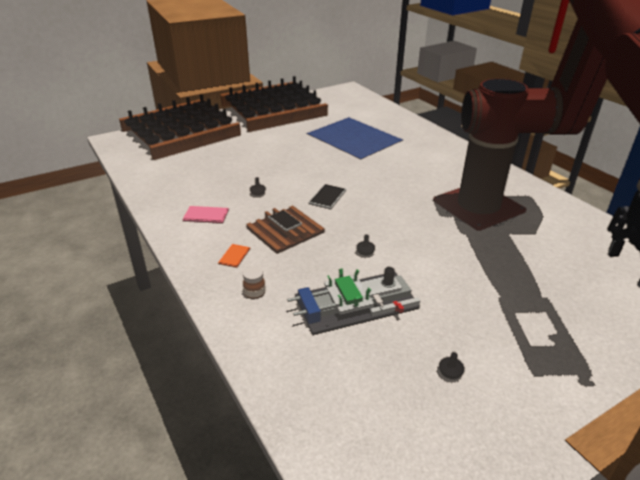

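View pics/top0.png

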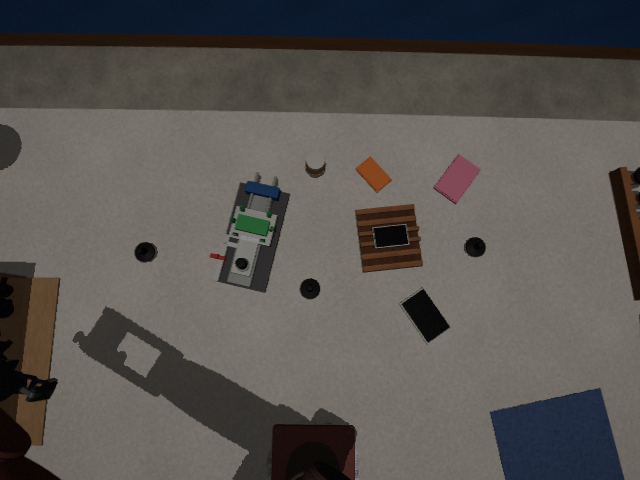

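The scene shows two black plates in the top view: one on the tray at (391,236) and a larger one lying on the table at (425,315). There is also an orange plate at (374,174) and a pink one at (457,179). The smaller black plate on the tray fits the description, and I'll confirm it in a crop.

```bash
python3 - <<'E'
import cv2,numpy as np
t=np.load("top0.npz")['p'][:,:,::-1]; s=np.load("scene0.npz")['p'][:,:,::-1]
a=cv2.resize(t[190:350,340:460],None,fx=5,fy=5,interpolation=cv2.INTER_CUBIC)[:600]
b=cv2.resize(t[165:305,205:305],(428,600),interpolation=cv2.INTER_CUBIC)
g=lambda im:np.clip(255*(im/255.)**.6,0,255).astype(np.uint8)
a=cv2.resize(t[190:350,340:460],(372,600),interpolation=cv2.INTER_CUBIC)
cv2.imwrite("pics/crop_top.png",g(np.hstack([a[:,:],b])))
cv2.imwrite("pics/crop_scene.png",g(cv2.resize(s[170:340,235:430],(688,600),interpolation=cv2.INTER_CUBIC)))
E
```

```text
(no output)
```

View pics/crop_top.png

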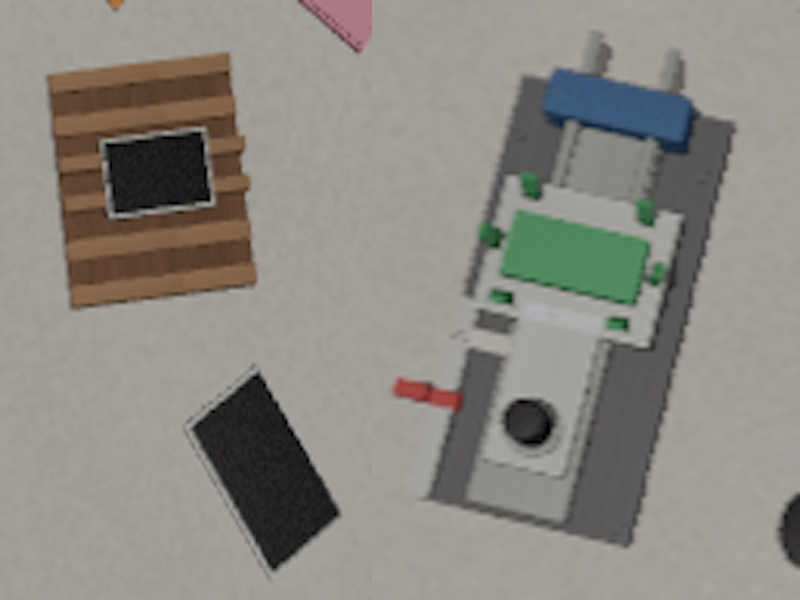

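View pics/crop_scene.png

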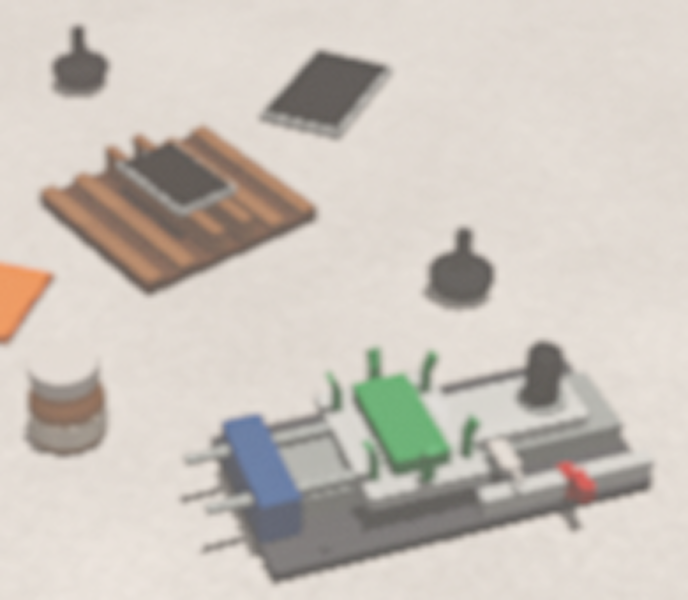

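```bash
cat > h.py <<'E'
import cv2,numpy as np
from plant import *
def ray(n,uv):
    c=get_calibration(n);K=np.array(c["intrinsics"]);T=np.array(c["world_from_camera"])
    u=cv2.undistortPoints(np.array(uv,float).reshape(-1,1,2),K,np.array(c["dist_coeffs"])).reshape(-1,2)
    return T[:3,3],np.c_[u,np.ones(len(u))]@T[:3,:3].T
def onz(n,uv,z):
    o,d=ray(n,uv); return o+d*((z-o[2])/d[:,2])[:,None]
def proj(n,P):
    c=get_calibration(n);T=np.linalg.inv(np.array(c["world_from_camera"]))
    return cv2.projectPoints(np.array(P,float).reshape(-1,3),cv2.Rodrigues(T[:3,:3])[0],T[:3,3],np.array(c["intrinsics"]),np.array(c["dist_coeffs"]))[0].reshape(-1,2)
def tri(p1,p2):
    o1,d1=ray("top",[p1]);o2,d2=ray("scene",[p2]);A=np.c_[d1[0],-d2[0]]
    s=np.linalg.lstsq(A,o2-o1,rcond=None)[0];a=o1+s[0]*d1[0];b=o2+s[1]*d2[0];return (a+b)/2,np.linalg.norm(a-b)
def comp(mask,near,r=40):
    n,l,st,ce=cv2.connectedComponentsWithStats(mask.astype(np.uint8))
    i=1+max(range(n-1),key=lambda i:st[i+1,4]*(np.hypot(*(ce[i+1]-near))<r)); return l==i
def rectz(n,m,z):
    # contour of mask cast onto plane z -> rectangle
    cs=cv2.findContours(m.astype(np.uint8),cv2.RETR_EXTERNAL,cv2.CHAIN_APPROX_NONE)[0];c=max(cs,key=len)
    w=onz(n,c.reshape(-1,2),z)[:,:2]
    ys,xs=np.nonzero(m);pts=onz(n,np.c_[xs,ys],z)[:,:2];cen=pts.mean(0)
    ev,V=np.linalg.eigh(np.cov(pts.T));v=V[:,1]
    r=cv2.minAreaRect((w*1000).astype(np.float32))
    return cen,np.degrees(np.arctan2(v[1],v[0])),r
E
python3 - <<'E'
from h import *
I={n:np.load(n+"0.npz")['p'] for n in("top","scene")}
near={'top':dict(plate=(391,236),pad=(253,225),handle=(241,264),mark=(217,257),ptr=(226,243)),'scene':dict(plate=(285,220),pad=(348,289),handle=(389,275),mark=(398,307),ptr=(377,300))}
for n in I:
    p=I[n];hsv=cv2.cvtColor(p,cv2.COLOR_RGB2HSV);H,S,V=[hsv[:,:,i].astype(int) for i in range(3)]
    r,g,b=[p[:,:,i].astype(int) for i in range(3)]
    k=near[n]
    blk=p.max(2)<(45 if n=='top' else 70)
    for name,m,z in(('plate',blk,.0395),('pad',(g>r*1.4)&(g>b*1.2),.056),('handle',blk,.085),('mark',(r>g*2)&(r>b*2)&(r>80),.038)):
        mm=comp(m,k[name],12)
        ys,xs=np.nonzero(mm);c,a,rc=rectz(n,mm,z)
        print(n,name,mm.sum(),(xs.mean().round(1),ys.mean().round(1)),'xy',c.round(4),'ang',a.round(2),np.round(rc[1],1),np.round(rc[2],1),np.round(rc[0],1))
E
```

```text
top plate 604 (np.float64(390.4), np.float64(235.6)) xy [ 0.5843 -0.1926] ang 96.92 [50.7 85.3] 7.1 [ 584.2 -191.6]
top pad 530 (np.float64(252.6), np.float64(224.8)) xy [0.6027 0.1658] ang 77.62 [99.3 41.3] 77.6 [601.9 161.8]
top handle 109 (np.float64(241.4), np.float64(262.9)) xy [0.5002 0.1854] ang 84.82 [24.9 27.4] 1.1 [500.  185.3]
top mark 52 (np.float64(217.1), np.float64(256.3)) xy [0.5217 0.2565] ang 76.64 [37.9 10. ] 77.0 [521.8 256.1]
scene plate 237 (np.float64(284.7), np.float64(219.0)) xy [ 0.5859 -0.1917] ang 97.79 [44.9 84.4] 7.9 [ 586.3 -194.9]
scene pad 435 (np.float64(347.9), np.float64(288.3)) xy [0.6073 0.1701] ang 75.31 [120.6  41.8] 78.2 [604.  157.5]
scene handle 147 (np.float64(388.4), np.float64(276.2)) xy [0.5206 0.211 ] ang 46.38 [62.1 22.9] 43.6 [519.8 210.4]
scene mark 45 (np.float64(398.4), np.float64(305.1)) xy [0.5272 0.264 ] ang 86.61 [32.7 10.2] 88.6 [526.7 263.9]
```

```bash
python3 - <<'E'
from h import *
P={n:np.load(n+"0.npz")['p'] for n in("top","scene")}
for n,near in(('top',(253,225)),('scene',(348,289))):
    p=P[n]
    big=cv2.resize(p,None,fx=4,fy=4,interpolation=cv2.INTER_CUBIC).astype(int); r,g,b=big[...,0],big[...,1],big[...,2]
    m=((g>r*1.4)&(g>b*1.2)).astype(np.uint8)
    m=cv2.morphologyEx(m,cv2.MORPH_OPEN,cv2.getStructuringElement(cv2.MORPH_ELLIPSE,(41,41)) )
    m=comp(m,np.array(near)*4,60)
    cs=max(cv2.findContours(m.astype(np.uint8),0,1)[0],key=len).reshape(-1,2)
    uv=(cs+.5)/4-.5
    w=onz(n,uv,.056)[:,:2]; rc=cv2.minAreaRect((w*1000).astype(np.float32))
    ys,xs=np.nonzero(m);c=onz(n,np.c_[(xs+.5)/4-.5,(ys+.5)/4-.5],.056)[:,:2].mean(0)
    print(n,rc,c)
# base outline dark grey, top view
p=P['top'].astype(int);sub=p[165:305,205:305]
print(p[270,270],p[230,285],p[196,282],p[280,225],p[205,240], p[150,250])
V=p.max(2);sat=V-p.min(2)
m=(V<85)&(V>40)&(sat<15)
for y0,y1,name in((205,285,'R'),):
    pts=[]
    for y in range(y0,y1,2):
        row=V[y].astype(float)
        # right edge: first crossing from right at 100
        xs=[x for x in range(300,255,-1) if row[x]<100 and row[x+1]>=100]
        if xs:
            x=xs[0]; pts.append((x+(100-row[x])/(row[x+1]-row[x]),y))
    pts=np.array(pts);w=onz('top',pts,.012)[:,:2]
    vx,vy,x0,y0_=cv2.fitLine(w.astype(np.float32),cv2.DIST_HUBER,0,.01,.01).ravel();print('right edge ang',np.degrees(np.arctan2(vy,vx)),x0,y0_,len(pts))
print(np.round(np.load('top0.npz')['d'][[225,262,236,256],[253,241,391,217]],4))
E
```

```text
top ((603.2325439453125, 167.29202270507812), (85.15780639648438, 41.46849060058594), 77.66329193115234) [0.60306153 0.16717536]
scene ((607.197021484375, 170.38790893554688), (91.33362579345703, 41.950565338134766), 76.15184783935547) [0.60770863 0.1712233 ]
[35 34 33] [120 116 109] [43 42 42] [45 43 43] [31 66 39] [121 117 110]
right edge ang -12.060771 0.56488204 0.10297906 40
[1.1634 1.1211 1.1814 1.1648]
```

Confirmed: the plate on the tray has a black field of about 50.7 x 85.3 mm, which matches 51 x 85, and it is smaller than the one on the table. It lies at (0.584, -0.192) with its x axis at about 7°. The nest is at about (0.603, 0.167), yaw about -12.2°. Next I go and grasp it.

```bash
cat >> h.py <<'E'
from scipy.spatial.transform import Rotation as R
import warnings;warnings.filterwarnings("ignore")
def down(deg):
    a=np.radians(deg);x=np.array([0,0,-1.]);y=np.array([np.cos(a),np.sin(a),0])
    return R.from_matrix(np.c_[x,y,np.cross(x,y)]).as_euler('xyz')
def st(t=''):
    s=observe();Rm=R.from_euler('xyz',s['tcp_rot']).as_matrix()
    print(t,'t',round(s['time_s'],2),'tcp',s['eef_pos'].round(4),'yawjaw',np.degrees(np.arctan2(Rm[1,1],Rm[0,1])).round(2),'tilt',Rm[:2,0].round(3),'F',s['ft_force'].round(1),'op',round(s['opening'],4),'q',s['q'].round(2));return s
E
python3 - <<'E'
from h import *
for d in(6.95,186.95):
    for p in([.5843,-.1922,.12],):
        print(d,inverse_kinematics(p,down(d)))
for d in(-12.2,167.8):
    print(d,inverse_kinematics([.6031,.1672,.12],down(d)),inverse_kinematics([.5005,.1894,.05],down(d)))
E
```

```text
6.95 [-0.44592647  0.29672738  1.65202031  0.          1.19284496 -0.56722685]
186.95 [-0.44592647  0.29672738  1.65202031  0.          1.19284496  2.5743658 ]
-12.2 [0.14452007 0.32050556 1.62218121 0.         1.19890588 0.35745023] [ 2.14355714e-01  2.16630624e-01  1.90014864e+00 -4.44089210e-16
  1.02481339e+00  4.27285883e-01]
167.8 None None
```

```bash
python3 - <<'E'
from h import *
o=down(6.95)
movep([.5843,-.1922,.14],o); gripper_to(.074)
move_l([.5843,-.1922,.055],feed=.15); st('above')
for n in("scene","top"):
    p,d=get_image(n);np.savez(f"{n}1.npz",p=p,d=d)
ps=np.load("scene1.npz")['p'];cv2.imwrite("pics/g1.png",cv2.resize(ps[130:290,200:360][:,:,::-1],(600,600),interpolation=cv2.INTER_CUBIC))
E
```

```text
above t 4.06 tcp [ 0.5849 -0.1925  0.0557] yawjaw 6.95 tilt [ 0.001 -0.   ] F [ 0.5 -0.2  0.3] op 0.074 q [-0.45  0.38  1.68 -0.    1.08 -0.57]
```

View pics/g1.png

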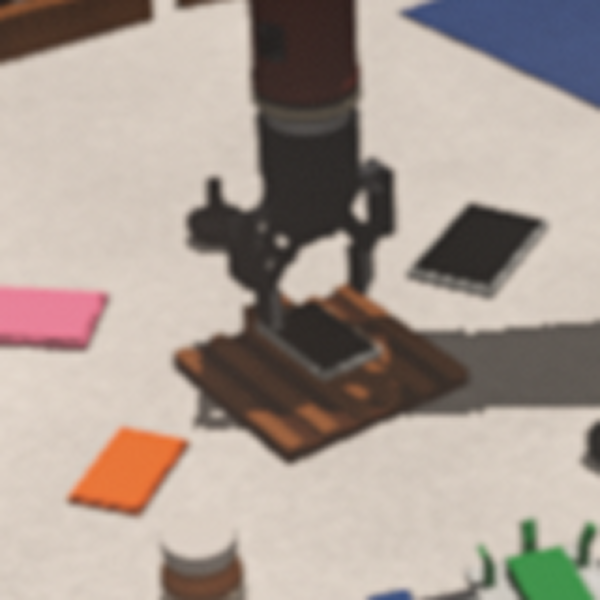

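The fingers straddle the plate's long edges (crop (265,310) and (360,280)) with the plate centred between them. I'll go down with a force guard.

```bash
python3 - <<'E'
from h import *
print(move_l([.5843,-.1922,.014],feed=.05,max_force=6)); st('down')
E
```

```text
False
down t 5.12 tcp [ 0.5846 -0.1923  0.0143] yawjaw 6.95 tilt [ 0.001 -0.   ] F [ 1.  -0.7 -0.2] op 0.0743 q [-0.45  0.44  1.69  0.    1.01 -0.57]
```

```bash
python3 - <<'E'
from h import *
gripper_to(.050,f_grip=30); st('closed')
move_l([.5843,-.1922,.035],feed=.05); st('lift')
move_l([.5843,-.1922,.15],feed=.12); st('up')
p,d=get_image("scene");np.savez("scene2.npz",p=p,d=d)
cv2.imwrite("pics/g2.png",cv2.resize(p[100:260,200:360][:,:,::-1],(600,600),interpolation=cv2.INTER_CUBIC))
E
```

```text
closed t 5.42 tcp [ 0.5848 -0.1924  0.0147] yawjaw 6.95 tilt [ 0.001 -0.001] F [ 0.4 -0.1  2.7] op 0.0552 q [-0.45  0.44  1.69 -0.    1.01 -0.57]
lift t 5.99 tcp [ 0.5845 -0.1923  0.0353] yawjaw 6.95 tilt [ 0.001 -0.   ] F [-0.4 -0.1 -1.2] op 0.0549 q [-0.45  0.41  1.69 -0.    1.04 -0.57]
up t 7.1 tcp [ 0.5836 -0.1919  0.1488] yawjaw 6.95 tilt [-0.002  0.001] F [ 0.5 -0.1 -1. ] op 0.0557 q [-0.45  0.27  1.63  0.    1.25 -0.57]
```

View pics/g2.png

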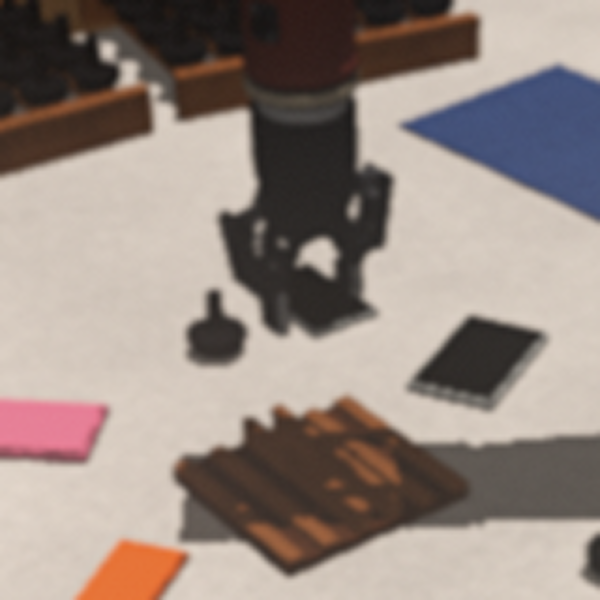

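```bash
python3 - <<'E'
from h import *
o=down(-12.2)
movep([.6031,.1672,.15],o); move_l([.6031,.1672,.104],feed=.1); hold(.2);st('hover')
for n in("scene","top"):
    p,d=get_image(n);np.savez(f"{n}3.npz",p=p,d=d)
    y0,x0=(200,270) if n=="scene" else (165,190)
    cv2.imwrite(f"pics/{n}3.png",cv2.resize(p[y0:y0+140,x0:x0+180][:,:,::-1],(770,600),interpolation=cv2.INTER_CUBIC))
E
```

```text
hover t 9.31 tcp [0.6038 0.1673 0.1051] yawjaw -12.2 tilt [0.002 0.   ] F [ 0.6  1.  -1.1] op 0.0553 q [ 0.14  0.34  1.63 -0.    1.17  0.36]
```

View pics/scene3.png

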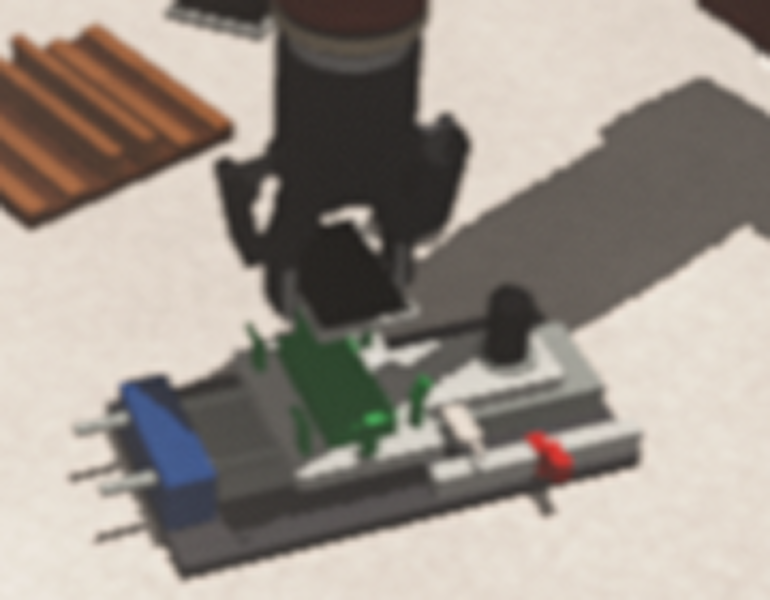

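View pics/top3.png

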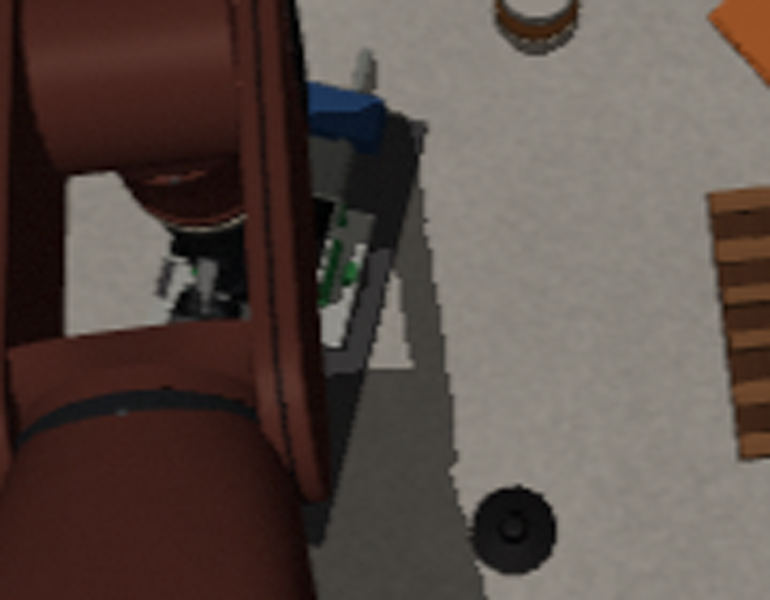

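```bash
python3 - <<'E'
from h import *
s=observe();c=s['eef_pos'];zb=c[2]+.0173
a=np.radians(-12.2);X=np.array([np.cos(a),np.sin(a)]);Y=np.array([-X[1],X[0]])
def rect(cx,hx,hy,z): return [np.r_[cx+i*hx*X+j*hy*Y,z] for i,j in((-1,-1),(1,-1),(1,1),(-1,1))]
p=np.load("scene3.npz")['p']
f=6;y0,x0=248,318;im=cv2.resize(p[y0:y0+65,x0:x0+60],None,fx=f*1.5,fy=f*1.5,interpolation=cv2.INTER_CUBIC)[:,:,::-1]
im=np.clip(255*(im/255.)**.5,0,255).astype(np.uint8).copy();F=f*1.5
def dr(P,col):
    q=((proj("scene",P)-[x0,y0]+.5)*F-.5).round().astype(int);cv2.polylines(im,[q.reshape(-1,1,2)],True,col,1)
dr(rect(c[:2],.028,.045,zb),(0,0,255));dr(rect(c[:2],.0255,.0425,zb+.0075),(0,255,255))
n=np.array([.6031,.1672]);dr(rect(n,.02,.042,.056),(255,0,255))
print(im.shape);cv2.imwrite("pics/ov3.png",im)
E
```

```text
(585, 540, 3)
```

View pics/ov3.png

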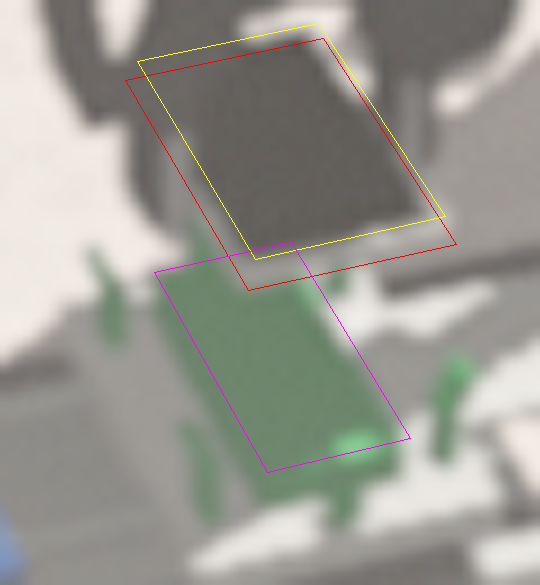

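```bash
python3 - <<'E'
from h import *
a=np.radians(-12.2);X=np.array([np.cos(a),np.sin(a)]);Y=np.array([-X[1],X[0]])
def rect(cx,hx,hy,z): return [np.r_[cx+i*hx*X+j*hy*Y,z] for i,j in((-1,-1),(1,-1),(1,1),(-1,1))]
ims=[]
for nm,(y0,x0) in(("scene",(262,318)),("top",(200,225))):
    p=np.load(nm+"0.npz")['p']
    F=8;w=50;im=cv2.resize(p[y0:y0+w,x0:x0+w],None,fx=F,fy=F,interpolation=cv2.INTER_CUBIC)[:,:,::-1].copy()
    n=np.array([.6031,.1672])
    for z,hx,hy,col in((.056,.02,.042,(255,0,255)),(.042,.02,.042,(255,255,0))):
        q=((proj(nm,rect(n,hx,hy,z))-[x0,y0]+.5)*F-.5).round().astype(int);cv2.polylines(im,[q.reshape(-1,1,2)],True,col,1)
    ims.append(im)
cv2.imwrite("pics/pad.png",np.hstack(ims))
E
```

```text
(no output)
```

View pics/pad.png

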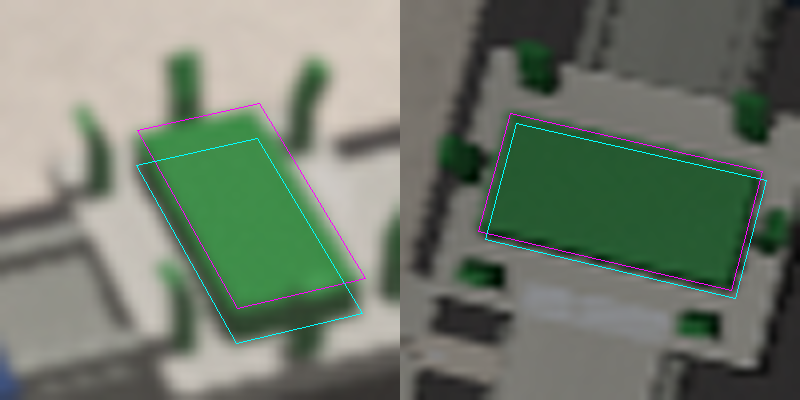

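```bash
python3 - <<'E'
from h import *
def big(nm,y0,x0,w,h,F=8):
    p=np.load(nm+".npz")['p'][y0:y0+h,x0:x0+w];return cv2.resize(p,None,fx=F,fy=F,interpolation=cv2.INTER_CUBIC).astype(int)
def meas(m,cam,y0,x0,near,z,F=8,k=41):
    m=cv2.morphologyEx(m.astype(np.uint8),cv2.MORPH_OPEN,cv2.getStructuringElement(cv2.MORPH_ELLIPSE,(k,k)))
    m=comp(m,(np.array(near)-[x0,y0])*F,120)
    ys,xs=np.nonzero(m);uv=lambda a:(a+.5)/F-.5+[x0,y0]
    w=onz(cam,uv(np.c_[xs,ys]),z)[:,:2]
    cs=max(cv2.findContours(m.astype(np.uint8),0,1)[0],key=len).reshape(-1,2)
    rc=cv2.minAreaRect((onz(cam,uv(cs),z)[:,:2]*1000).astype(np.float32))
    return w.mean(0).round(4),np.round(rc[0],1),np.round(rc[1],1),round(rc[2],1)
b=big("scene0",255,310,70,65);g,r=b[...,1],b[...,0]
for t in(90,105,115):print('pad scene g>',t,meas((g>t)&(g>1.5*r),"scene",255,310,(348,287),.056))
b=big("top0",195,220,70,65);g,r=b[...,1],b[...,0]
for t in(65,75,):print('pad top g>',t,meas((g>t)&(g>1.5*r),"top",195,220,(253,224),.056))
zb=.1051+.0173+.0075
b=big("scene3",245,310,70,60)
for t in(30,38,45,):print('field held',t,meas(b.max(2)<t,"scene",245,310,(349,270),zb,k=61))
b=big("scene0",200,260,60,40)
for t in(60,75,90):print('field tray scene',t,meas(b.max(2)<t,"scene",200,260,(285,219),.0395))
b=big("top0",215,365,60,45)
for t in(45,60,):print('field tray top',t,meas(b.max(2)<t,"top",215,365,(391,236),.0395))
E
```

```text
pad scene g> 90 (array([0.6069, 0.1704]), array([606.4, 168.2]), array([88.8, 40.9]), 75.9)
pad scene g> 105 (array([0.6062, 0.1699]), array([605.7, 168.5]), array([86.2, 39.6]), 75.9)
pad scene g> 115 (array([0.6057, 0.1696]), array([605.4, 168.7]), array([84.2, 38.8]), 75.9)
pad top g> 65 (array([0.604 , 0.1676]), array([603.9, 168.3]), array([83.8, 40.2]), 77.9)
pad top g> 75 (array([0.6044, 0.168 ]), array([604.4, 168.5]), array([83.1, 39.2]), 77.9)Traceback (most recent call last):
  File "<stdin>", line 18, in <module>
  File "<stdin>", line 6, in meas
  File "h.py", line 17, in comp
    i=1+max(range(n-1),key=lambda i:st[i+1,4]*(np.hypot(*(ce[i+1]-near))<r)); return l==i
        ~~~^^^^^^^^^^^^^^^^^^^^^^^^^^^^^^^^^^^^^^^^^^^^^^^^^^^^^^^^^^^^^^^^^
ValueError: max() iterable argument is empty
```

```bash
python3 - <<'E'
from h import *
def big(nm,y0,x0,w,h,F=8):
    p=np.load(nm+".npz")['p'][y0:y0+h,x0:x0+w];return cv2.resize(p,None,fx=F,fy=F,interpolation=cv2.INTER_CUBIC).astype(int)
def meas(m,cam,y0,x0,near,z,F=8,k=41):
    m=cv2.morphologyEx(m.astype(np.uint8),cv2.MORPH_OPEN,cv2.getStructuringElement(cv2.MORPH_ELLIPSE,(k,k)))
    if not m.any(): return None
    m=comp(m,(np.array(near)-[x0,y0])*F,120)
    ys,xs=np.nonzero(m);uv=lambda a:(a+.5)/F-.5+[x0,y0]
    w=onz(cam,uv(np.c_[xs,ys]),z)[:,:2]
    cs=max(cv2.findContours(m.astype(np.uint8),0,1)[0],key=len).reshape(-1,2)
    rc=cv2.minAreaRect((onz(cam,uv(cs),z)[:,:2]*1000).astype(np.float32))
    return w.mean(0).round(4),np.round(rc[0],1),np.round(rc[1],1),round(rc[2],1)
b=big("scene0",200,260,60,40)
for t in(80,95,110):print('field tray scene',t,meas(b.max(2)<t,"scene",200,260,(285,219),.0395))
b=big("top0",215,365,60,45)
for t in(45,60,):print('field tray top',t,meas(b.max(2)<t,"top",215,365,(391,236),.0395))
b=big("scene3",245,310,70,60);print(np.percentile(b[200:240,240:280].max(2),[5,50,95]))
# held: edges of field. zoom rows for near-end and right edge
zb=.1051+.0173
V=b.max(2);ev=np.clip(255*(V/255.)**.45,0,255).astype(np.uint8);cv2.imwrite("pics/held.png",cv2.applyColorMap(ev,cv2.COLORMAP_JET))
E
```

```text
field tray scene 80 (array([ 0.586 , -0.1921]), array([ 586.2, -193.8]), array([48.4, 86.4]), 7.2)
field tray scene 95 (array([ 0.6093, -0.1326]), array([ 615. , -142.6]), array([ 60.7, 164.1]), 27.3)
field tray scene 110 (array([ 0.598 , -0.1599]), array([ 595.1, -155.3]), array([ 84.3, 173. ]), 7.8)
field tray top 45 (array([ 0.5845, -0.1926]), array([ 584.6, -192.3]), array([51.7, 85.1]), 7.2)
field tray top 60 (array([ 0.5845, -0.1925]), array([ 584.4, -192.2]), array([52.8, 86.7]), 7.2)
[40.  67.5 83. ]
```

View pics/held.png

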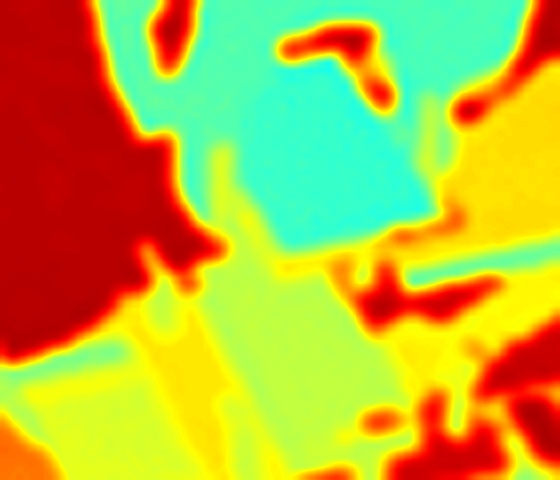

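```bash
python3 - <<'E'
from h import *
a=np.radians(-12.2);X=np.array([np.cos(a),np.sin(a)]);Y=np.array([-X[1],X[0]])
uv=(np.array([[277,252],[437,218]])+.5)/8-.5+[310,245]
z=.1051+.0173+.0075
w=onz("scene",uv,z)[:,:2];d=w-np.array([.6038,.1673])
print(w,d@X,d@Y, 'centre est',w.mean(0)-.0425*Y)
print(proj("scene",[.6038,.1673,z]),proj("scene",[.6038,.1673,z+.005]))
E
```

```text
[[0.6404404  0.20119477]
 [0.5936192  0.2119371 ]] [ 0.0286501 -0.0193838] [0.04087231 0.04147756] centre est [0.60804849 0.16502576]
[[349.42319793 262.68868022]] [[349.49666951 260.98417368]]
```

```bash
python3 - <<'E'
from h import *
p=np.load("scene3.npz")['p'][245:300,320:378]
im=cv2.resize(p,None,fx=10,fy=10,interpolation=cv2.INTER_LANCZOS4)[:,:,::-1]
im=np.clip(255*(im/255.)**.5,0,255).astype(np.uint8)
cv2.imwrite("pics/held2.png",im)
E
```

```text
(no output)
```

View pics/held2.png

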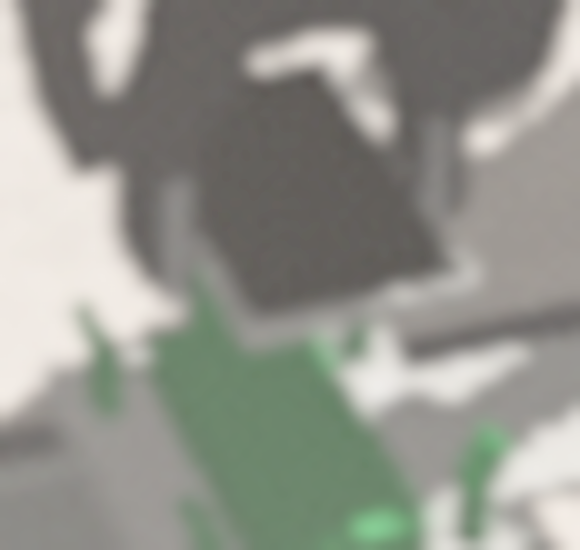

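```bash
python3 - <<'E'
from h import *
move_l([.6038,.1675,.060],feed=.08,rotation=down(-12.1),max_force=8); hold(.2);st('low')
p,d=get_image("scene");np.savez("scene4.npz",p=p,d=d)
im=cv2.resize(p[262:322,318:383],None,fx=10,fy=10,interpolation=cv2.INTER_LANCZOS4)[:,:,::-1]
cv2.imwrite("pics/low.png",np.clip(255*(im/255.)**.5,0,255).astype(np.uint8))
E
```

```text
low t 10.31 tcp [0.6044 0.1676 0.0608] yawjaw -12.1 tilt [0.001 0.   ] F [ 0.1 -0.6 -1.2] op 0.0555 q [ 0.14  0.39  1.65 -0.    1.1   0.36]
```

View pics/low.png

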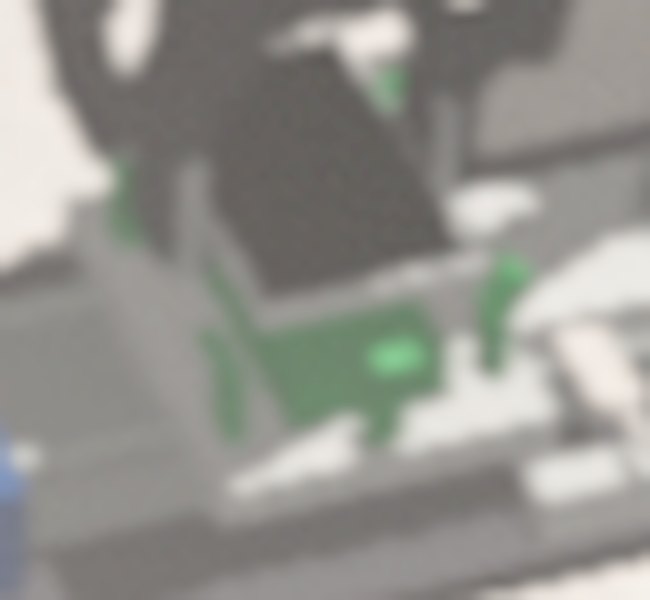

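```bash
python3 - <<'E'
from h import *
a=np.radians(-12.1);X=np.array([np.cos(a),np.sin(a)]);Y=np.array([-X[1],X[0]])
f=lambda P:(P@X*1000).round(1).tolist()
g=lambda P:(P@Y*1000).round(1).tolist()
S=onz("scene",[[339,295.1],[369.4,288.5],[328.6,276],[357.4,270]],.072)[:,:2]
print('stops X',f(S),'Y',g(S))
E=onz("scene",[[344.5,294.5],[366.5,288.2]],.078)[:,:2];print('plate end X',f(E),'Y',g(E))
t=np.array([.6044,.1676]);print('tcp',t@X,t@Y); n=np.array([.604,.1678]);print('nest top',n@X,n@Y)
p=np.load("scene0.npz")['p'][255:325,318:388];im=cv2.resize(p,None,fx=8,fy=8,interpolation=cv2.INTER_CUBIC)[:,:,::-1]
cv2.imwrite("pics/stops_s.png",im)
p=np.load("top0.npz")['p'][195:260,220:285];im=cv2.resize(p,None,fx=9,fy=9,interpolation=cv2.INTER_CUBIC)[:,:,::-1]
cv2.imwrite("pics/stops_t.png",np.clip(255*(im/255.)**.6,0,255).astype(np.uint8))
E
```

```text
stops X [593.3, 518.2, 592.9, 518.7] Y [326.4, 328.0, 254.5, 255.9]
plate end X [583.2, 527.1] Y [334.8, 331.0]
tcp 0.5558401171542211 0.2905699298998123
nest top 0.5554070801469368 0.2906816391220025
```

View pics/stops_s.png

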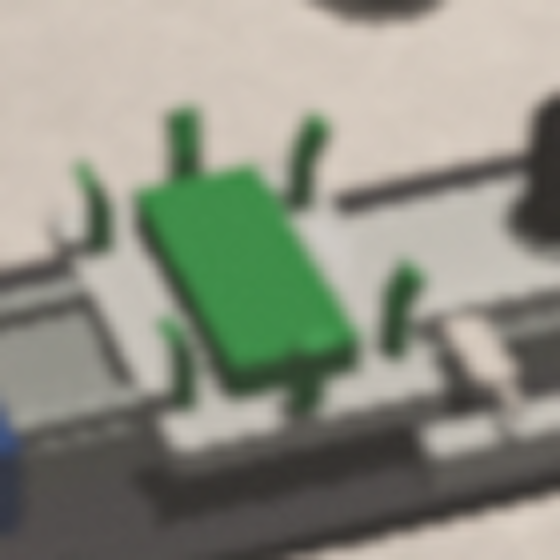

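View pics/stops_t.png

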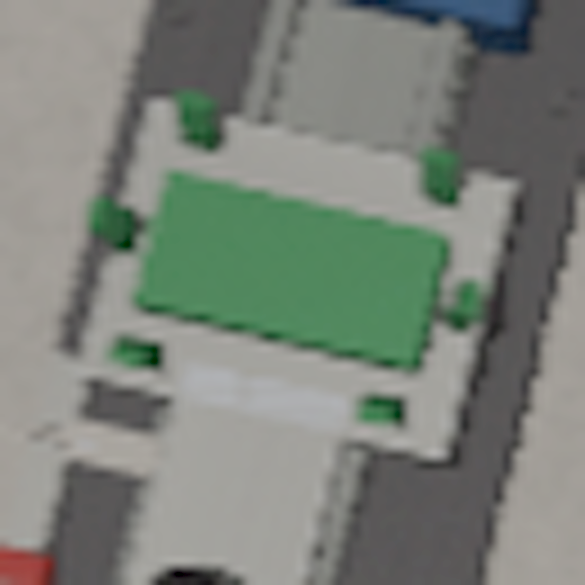

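```bash
python3 - <<'E'
from h import *
a=np.radians(-12.1);X=np.array([np.cos(a),np.sin(a)]);Y=np.array([-X[1],X[0]])
for z in(.0845,.0856,.087):
    w=onz("scene",[[344.8,291.5],[362.5,286.5],[351.3,267.5]],z)[:,:2];print(z,'X',(w@X*1e3).round(1),'Y',(w@Y*1e3).round(1))
p=np.load("scene4.npz")['p'];b=cv2.resize(p[262:322,318:383],None,fx=10,fy=10,interpolation=cv2.INTER_LANCZOS4).astype(int).max(2)
# near-edge profiles: vertical scans through field->silver->below
for x in range(280,440,20):
    col=b[200:360,x];gr=np.gradient(cv2.GaussianBlur(col.astype(np.float32).reshape(-1,1),(1,9),0).ravel())
    i=gr.argmax();px=[318+(x+.5)/10-.5,262+(200+i+.5)/10-.5]
    w=onz("scene",[px],.0856)[0,:2];print(x,200+i,round(gr[i],1),'X',round(w@X*1e3,1),'Y',round(w@Y*1e3,1))
E
```

```text
0.0845 X [581.7 536.8 535.4] Y [332.2 329.3 256.3]
0.0856 X [582.1 537.3 535.9] Y [333.4 330.5 257.5]
0.087 X [582.8 538.  536.6] Y [334.8 331.9 259.1]
280 299 2.7 X 580.5 Y 333.8
300 293 2.7 X 575.4 Y 333.3
320 290 2.5 X 570.7 Y 333.9
340 286 2.6 X 565.9 Y 334.1
360 278 2.7 X 560.5 Y 333.0
380 273 4.2 X 555.5 Y 332.9
400 265 4.3 X 550.2 Y 331.8
420 262 5.5 X 545.4 Y 332.3
```

Top and scene views agree: plate against nest is within about 1 mm in both X and Y. I'll lower gently with a force guard.

```bash
python3 - <<'E'
from h import *
print(move_l([.6037,.1679,.046],feed=.04,max_force=5));st()
r=move_l([.6037,.1679,.0365],feed=.015,max_force=4);print(r);st('seat')
p,d=get_image("scene");np.savez("scene5.npz",p=p,d=d)
im=cv2.resize(p[262:322,318:383],None,fx=10,fy=10,interpolation=cv2.INTER_LANCZOS4)[:,:,::-1]
cv2.imwrite("pics/seat.png",np.clip(255*(im/255.)**.5,0,255).astype(np.uint8))
E
```

```text
False
 t 10.86 tcp [0.6033 0.1679 0.0454] yawjaw -12.1 tilt [-0.001 -0.   ] F [ 0.8  0.2 -0.4] op 0.0551 q [0.15 0.42 1.66 0.   1.07 0.36]
True
seat t 11.38 tcp [0.6038 0.1679 0.0387] yawjaw -12.1 tilt [0. 0.] F [-0.9 -0.3  4.8] op 0.0551 q [0.15 0.42 1.66 0.   1.06 0.36]
```

View pics/seat.png

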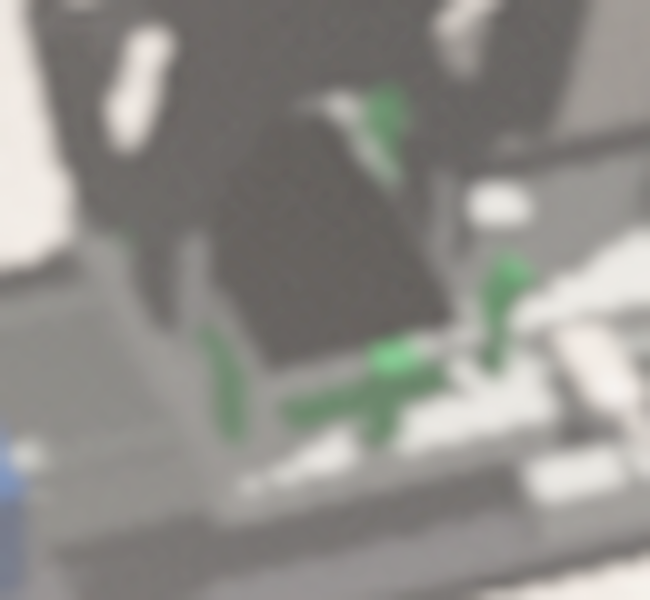

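Contact came at TCP z = 0.0387, exactly the predicted seat height, and the plate sits between the stops. I release it and retreat.

```bash
python3 - <<'E'
from h import *
gripper_to(.066);st('open')
move_l([.6037,.1679,.07],feed=.06,max_force=6);st('up')
move_l([.6037,.1679,.15],feed=.12)
# toward handle pre-pose
movep([.501,.189,.15],down(-12.1));st('over handle')
p,d=get_image("scene");np.savez("scene6.npz",p=p,d=d)
im=cv2.resize(p[255:325,318:408],None,fx=8,fy=8,interpolation=cv2.INTER_LANCZOS4)[:,:,::-1]
cv2.imwrite("pics/placed.png",np.clip(255*(im/255.)**.6,0,255).astype(np.uint8))
E
```

```text
open t 11.69 tcp [0.6025 0.1677 0.0371] yawjaw -12.1 tilt [-0.003 -0.   ] F [ 0.6 -0.2 -0.8] op 0.0659 q [0.15 0.43 1.66 0.   1.06 0.36]
up t 12.38 tcp [0.6037 0.1679 0.0702] yawjaw -12.1 tilt [-0.002 -0.   ] F [ 0.6  0.4 -0.2] op 0.066 q [0.15 0.38 1.64 0.   1.12 0.36]
over handle t 13.7 tcp [0.5    0.1891 0.1492] yawjaw -12.05 tilt [-0.001 -0.   ] F [ 0.2 -0.6  0.4] op 0.0657 q [ 0.21  0.08  1.84 -0.    1.22  0.42]
```

View pics/placed.png

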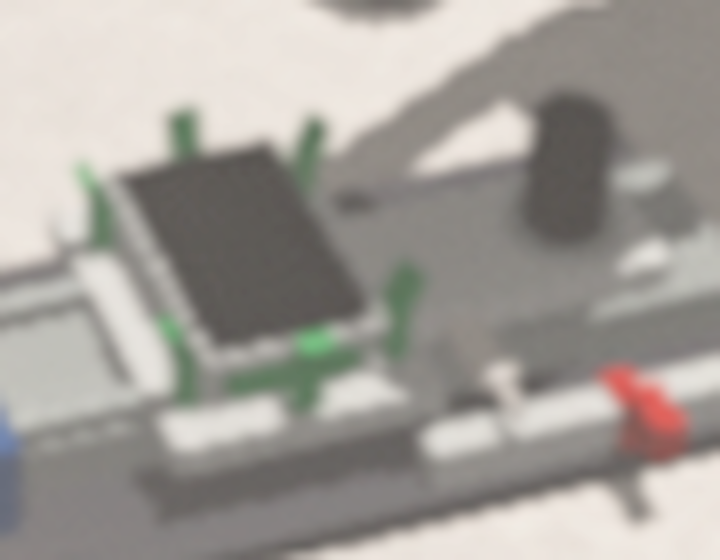

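The plate sits flat inside all the stops, slide still home. Pointer is at crop (505,385), mark at (645,410). Next is the grip.

```bash
python3 - <<'E'
from h import *
gripper_to(.056)
print(move_l([.5012,.1899,.09],feed=.12,max_force=8))
print(move_l([.5012,.1899,.050],feed=.06,max_force=6));st('down')
gripper_to(.02,f_grip=70);hold(.2);st('gripped')
for n in("scene","top"):
    p,d=get_image(n);np.savez(f"{n}7.npz",p=p,d=d)
p=np.load("scene7.npz")['p'];im=cv2.resize(p[255:325,318:418],None,fx=8,fy=8,interpolation=cv2.INTER_LANCZOS4)[:,:,::-1]
cv2.imwrite("pics/grip.png",np.clip(255*(im/255.)**.6,0,255).astype(np.uint8))
p=np.load("top7.npz")['p'];im=cv2.resize(p[185:305,190:310],None,fx=5,fy=5,interpolation=cv2.INTER_CUBIC)[:,:,::-1]
cv2.imwrite("pics/gript.png",np.clip(255*(im/255.)**.6,0,255).astype(np.uint8))
E
```

```text
False
False
down t 15.48 tcp [0.5014 0.1899 0.0501] yawjaw -12.1 tilt [0. 0.] F [0.1 0.1 0.4] op 0.0559 q [0.21 0.22 1.9  0.   1.03 0.43]
gripped t 16.07 tcp [0.5    0.1903 0.0507] yawjaw -12.09 tilt [-0.002  0.   ] F [-7.5  0.2  7.4] op 0.0243 q [0.22 0.22 1.9  0.   1.03 0.43]
```

View pics/grip.png

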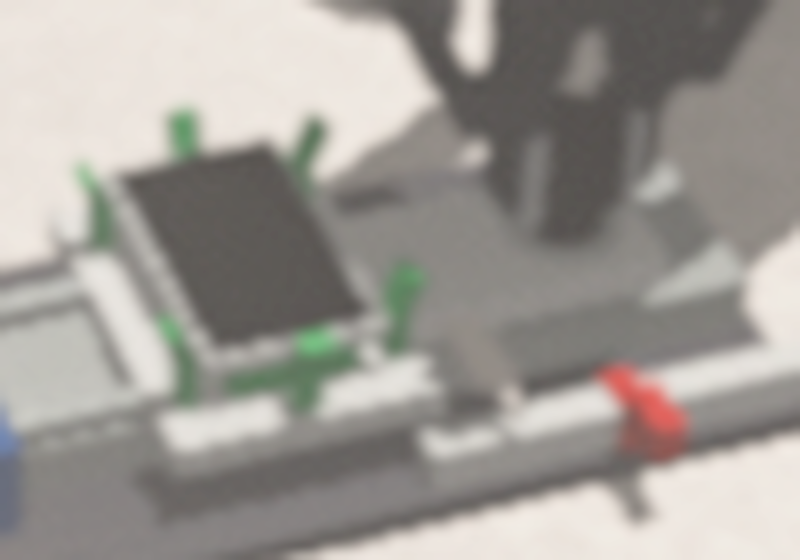

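View pics/gript.png

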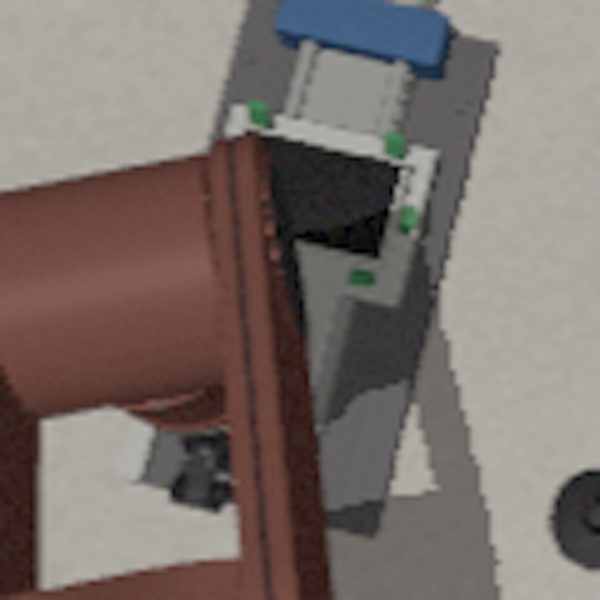

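```bash
python3 - <<'E'
from h import *
o=[]
for n,y0,x0 in(("scene0",280,365),("top0",232,200)):
    p=np.load(n+".npz")['p'][y0:y0+40,x0:x0+50];o.append(cv2.resize(p,None,fx=8,fy=8,interpolation=cv2.INTER_CUBIC)[:,:,::-1])
o[1]=np.clip(255*(o[1]/255.)**.6,0,255).astype(np.uint8)
cv2.imwrite("pics/pm.png",np.hstack(o))
E
```

```text
(no output)
```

View pics/pm.png

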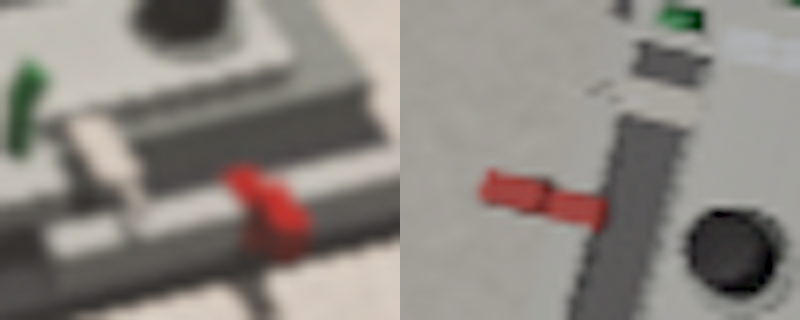

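```bash
python3 - <<'E'
from h import *
a=np.radians(-12.1);X=np.array([np.cos(a),np.sin(a)]);Y=np.array([-X[1],X[0]])
n=np.array([.6041,.1679])
def f(cam,q,x0,y0,z):
    w=onz(cam,(np.array(q)+.5)/8-.5+[x0,y0],z)[:,:2]-n; return np.c_[w@X,w@Y].round(4).tolist()
for z in(.034,.038,.042,.048):
    print(z,'top ptr',f('top',[[260,100],[225,92]],200,232,z),'mark',f('top',[[180,209],[115,189]],200,232,z))
    print(z,'scn ptr',f('scene',[[100,140],[125,180],[139,203]],365,280,z),'mark',f('scene',[[240,178],[285,203]],365,280,z))
E
```

```text
0.034 top ptr [[-0.0588, 0.0407], [-0.0588, 0.0525]] mark [[-0.0993, 0.0567], [-0.0977, 0.0789]]
0.034 scn ptr [[-0.0616, 0.0323], [-0.0615, 0.0508], [-0.0613, 0.0611]] mark [[-0.094, 0.0609], [-0.1018, 0.0749]]
0.038 top ptr [[-0.0593, 0.0399], [-0.0593, 0.0516]] mark [[-0.0996, 0.0558], [-0.0981, 0.078]]
0.038 scn ptr [[-0.0596, 0.0363], [-0.0594, 0.0546], [-0.0592, 0.065]] mark [[-0.0918, 0.0648], [-0.0996, 0.0787]]
0.042 top ptr [[-0.0598, 0.0391], [-0.0598, 0.0507]] mark [[-0.0999, 0.0549], [-0.0984, 0.077]]
0.042 scn ptr [[-0.0575, 0.0403], [-0.0574, 0.0585], [-0.0572, 0.0688]] mark [[-0.0896, 0.0686], [-0.0973, 0.0825]]
0.048 top ptr [[-0.0605, 0.0378], [-0.0605, 0.0494]] mark [[-0.1004, 0.0536], [-0.0989, 0.0755]]
0.048 scn ptr [[-0.0544, 0.0462], [-0.0543, 0.0643], [-0.0541, 0.0745]] mark [[-0.0863, 0.0743], [-0.094, 0.0881]]
```

```bash
cat > look.py <<'E'
from h import *
def look(k,t):
    p,d=get_image("scene");np.savez(f"scene{k}.npz",p=p,d=d)
    im=cv2.resize(p[270:325,335:415],None,fx=10,fy=10,interpolation=cv2.INTER_CUBIC)[:,:,::-1]
    cv2.imwrite(f"pics/{t}.png",np.clip(255*(im/255.)**.6,0,255).astype(np.uint8))
E
python3 - <<'E'
from look import *
a=np.radians(-12.1);X=np.array([np.cos(a),np.sin(a)])
s=.036;c=np.array([.5012,.1899])-s*X
print(move_l([c[0],c[1],.0503],feed=.03));hold(.3);st('pull');look(8,'pull1')
E
```

```text
False
pull t 17.82 tcp [0.4666 0.1976 0.0507] yawjaw -12.1 tilt [0.002 0.   ] F [ 5.6 -0.9 -0.5] op 0.0244 q [ 0.24  0.15  1.97 -0.    1.01  0.46]
```

View pics/pull1.png

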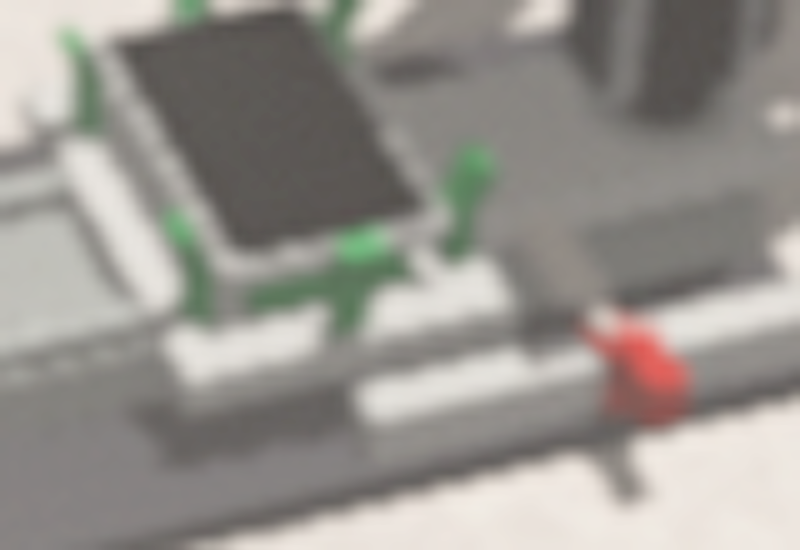

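```bash
python3 - <<'E'
from h import *
a=np.radians(-12.1);X=np.array([np.cos(a),np.sin(a)]);Y=np.array([-X[1],X[0]])
n=np.array([.6041,.1679])
o=[]
for k,cam,y0,x0,sh in(("scene0","scene",293,378,(0,0)),("scene8","scene",293,378,(0,0)),):
    F=16;p=np.load(k+".npz")['p'][y0:y0+28,x0:x0+34-9];im=cv2.resize(p,None,fx=F,fy=F,interpolation=cv2.INTER_CUBIC)[:,:,::-1]
    im=np.clip(255*(im/255.)**.7,0,255).astype(np.uint8).copy()
    if k=="scene8":
        for xx,col in((-.0943,(255,0,0)),(-.0993,(255,0,255)),(-.1043,(255,0,0))):
            q=proj(cam,[np.r_[n+xx*X+y*Y,.038] for y in(.05,.09)]);q=((q-[x0,y0]+.5)*F-.5).round().astype(int)
            cv2.line(im,tuple(map(int,q[0])),tuple(map(int,q[1])),col,1)
    o.append(im)
cv2.imwrite("pics/mk.png",np.hstack(o))
F=16;y0,x0=250,205;p=np.load("top0.npz")['p'][y0-15:y0+20,x0:x0+35]
im=cv2.resize(p,None,fx=F,fy=F,interpolation=cv2.INTER_CUBIC)[:,:,::-1]
cv2.imwrite("pics/mkt.png",np.clip(255*(im/255.)**.55,0,255).astype(np.uint8))
E
```

```text
(no output)
```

View pics/mk.png

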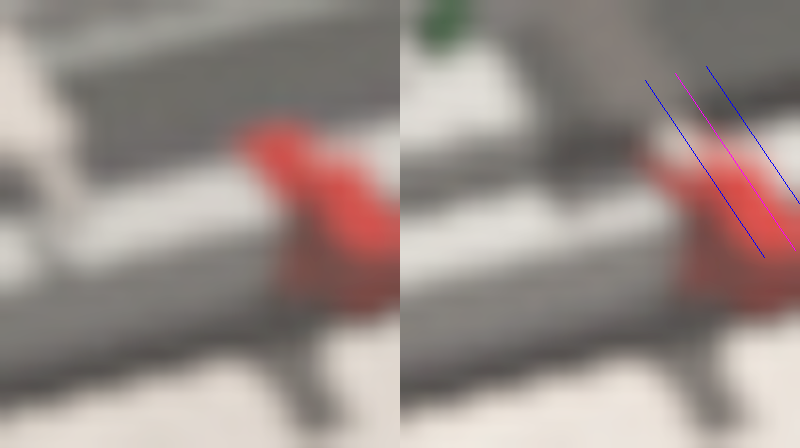

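View pics/mkt.png

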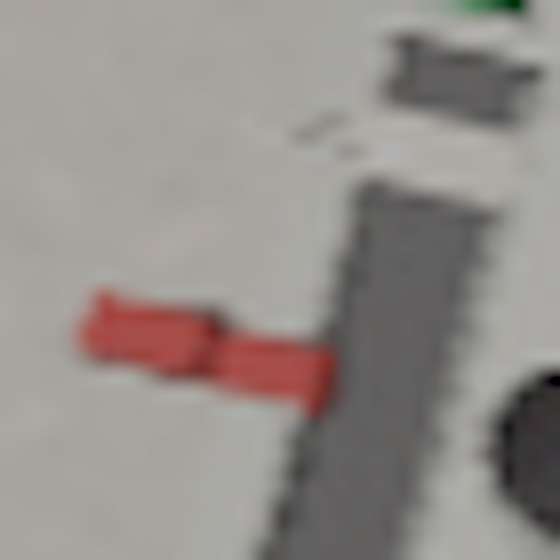

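```bash
python3 - <<'E'
from look import *
a=np.radians(-12.1);X=np.array([np.cos(a),np.sin(a)])
s=.0400;c=np.array([.5012,.1899])-s*X
move_l([c[0],c[1],.0503],feed=.02);hold(.4);S=st('pull');print('disp',(np.array([.5014,.1899])-S['eef_pos'][:2])@X);look(9,'pull2')
p=np.load("scene9.npz")['p'][285:325,375:415];q=np.load("scene8.npz")['p'][285:325,375:415]
im=np.hstack([cv2.resize(x,(400,400),interpolation=cv2.INTER_CUBIC) for x in(q,p)])[:,:,::-1]
cv2.imwrite("pics/cmp.png",np.clip(255*(im/255.)**.7,0,255).astype(np.uint8))
p=get_image("top")[0];np.savez("top9.npz",p=p);cv2.imwrite("pics/t9.png",np.clip(255*(cv2.resize(p[185:305,190:310],(600,600))[:,:,::-1]/255.)**.6,0,255).astype(np.uint8))
E
```

```text
pull t 18.62 tcp [0.4628 0.1984 0.0507] yawjaw -12.1 tilt [0.002 0.   ] F [ 6.  -1.2 -0.8] op 0.0244 q [ 0.25  0.14  1.98 -0.    1.01  0.46]
disp 0.03953470847495027
```

View pics/cmp.png

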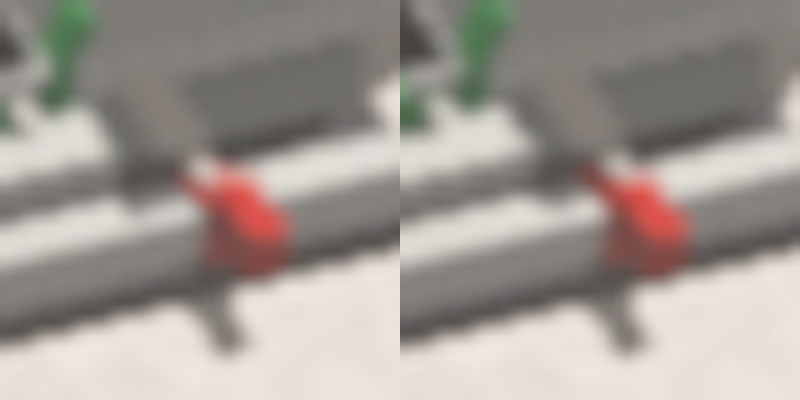

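View pics/t9.png

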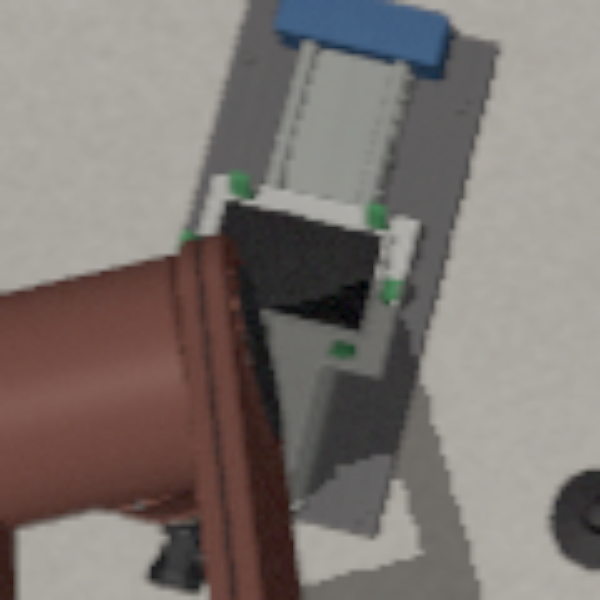

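```bash
python3 - <<'E'
from h import *
a=np.radians(-12.1);X=np.array([np.cos(a),np.sin(a)]);Y=np.array([-X[1],X[0]])
# stop (+x,-y) in top, z~.07 : soft centroid of green excess
def gc(p,c,r=6):
    x0,y0=int(c[0])-r,int(c[1])-r;q=p[y0:y0+2*r+1,x0:x0+2*r+1].astype(float);w=np.clip(q[...,1]-1.25*np.maximum(q[...,0],q[...,2])*1.0,0,None)
    yy,xx=np.mgrid[y0:y0+2*r+1,x0:x0+2*r+1];return np.array([(w*xx).sum(),(w*yy).sum()])/w.sum()
L={}
for k,c in(("top0",(269,214)),("top7",(269,214)),("top9",(265.4,228))):
    p=np.load(k+".npz")['p'];q=gc(p,c,4);w=onz("top",[q],.068)[0,:2];L[k]=w;print(k,q.round(2),(w@X*1e3).round(2),(w@Y*1e3).round(2))
# template tracking in scene of plate/stops with shape change: use field centroid
for k,c in(("scene0",(368.5,292)),("scene6",(368.5,292)),("scene7",(368.5,292)),("scene8",(381,290)),("scene9",(382.3,290))):
    p=np.load(k+".npz")['p']
    q=gc(p,c,5);q=gc(p,q.round(),5);w=onz("scene",[q],.062)[0,:2];print(k,q.round(2),(w@X*1e3).round(2),(w@Y*1e3).round(2))
E
```

```text
top0 [268.48 213.83] 589.62 253.97
top7 [268.48 213.57] 590.29 254.16
top9 [264.84 227.71] 552.38 254.14
scene0 [367.82 291.06] 520.21 324.8
scene6 [367.81 291.98] 521.51 327.77
scene7 [367.96 290.78] 519.51 323.99
scene8 [381.42 287.46] 484.69 323.42
scene9 [382.91 287.36] 481.22 324.23
```

```bash
python3 - <<'E'
from h import *
a=np.radians(-12.1);X=np.array([np.cos(a),np.sin(a)]);Y=np.array([-X[1],X[0]]);n=np.array([.6041,.1679])
# rectify to fixture plane z: rows = Y , cols = X  (0.25 mm/px)
def rec(cam,k,z,x0=-.12,x1=-.04,y0=.03,y1=.10,s=.00025):
    xs=np.arange(x0,x1,s);ys=np.arange(y0,y1,s);gx,gy=np.meshgrid(xs,ys)
    P=np.stack([n[0]+gx*X[0]+gy*Y[0],n[1]+gx*X[1]+gy*Y[1],np.full_like(gx,z)],-1)
    uv=proj(cam,P).reshape(gx.shape+(2,)).astype(np.float32)
    return cv2.remap(np.load(k+".npz")['p'],uv[...,0],uv[...,1],cv2.INTER_CUBIC)
o=[]
for cam,k in(("top","top0"),("scene","scene0"),("scene","scene9")):
    im=rec(cam,k,.038)[:,:,::-1];g=.55 if cam=="top" else .8
    im=np.clip(255*(im/255.)**g,0,255).astype(np.uint8).copy()
    for mm in range(0,80,10): cv2.line(im,(mm*4,0),(mm*4,6 if mm%20 else 12),(0,0,255),1)
    o.append(im)
    r=rec(cam,k,.038).astype(float);w=np.clip(r[...,0]-2*np.maximum(r[...,1],r[...,2]),0,None)
    for yy in(.056,.060,.064,.068,.072,.076,.080,.084):
        i=int(round((yy-.03)/.00025));row=w[i-2:i+3].sum(0);
        if row.max()>40:
            h=np.nonzero(row>row.max()/2)[0];print(k,yy,'edges',((h[0]*.25)-120).round(2),((h[-1]*.25)-120).round(2),'mid',(h[0]+h[-1])*.125-120, row.max().round())
cv2.imwrite("pics/rect.png",cv2.resize(np.hstack(o[:2]),None,fx=1.25,fy=1.25));cv2.imwrite("pics/rect2.png",cv2.resize(o[2],None,fx=2,fy=2))
E
```

```text
top0 0.056 edges -103.25 -95.5 mid -99.375 319.0
top0 0.06 edges -103.25 -95.75 mid -99.5 338.0
top0 0.064 edges -103.0 -96.25 mid -99.625 324.0
top0 0.068 edges -103.0 -95.25 mid -99.125 240.0
top0 0.072 edges -103.5 -94.75 mid -99.125 312.0
top0 0.076 edges -103.0 -94.5 mid -98.75 327.0
top0 0.08 edges -103.0 -95.0 mid -99.0 347.0
top0 0.084 edges -103.0 -95.5 mid -99.25 344.0
scene0 0.064 edges -96.0 -89.75 mid -92.875 340.0
scene0 0.068 edges -95.25 -89.75 mid -92.5 426.0
scene0 0.072 edges -98.5 -90.0 mid -94.25 343.0
scene0 0.076 edges -100.0 -92.75 mid -96.375 449.0
scene0 0.08 edges -100.5 -93.25 mid -96.875 445.0
scene0 0.084 edges -101.5 -93.5 mid -97.5 447.0
scene9 0.068 edges -91.5 -90.0 mid -90.75 49.0
scene9 0.072 edges -99.25 -90.75 mid -95.0 258.0
scene9 0.076 edges -100.0 -92.5 mid -96.25 541.0
scene9 0.08 edges -100.5 -93.0 mid -96.75 522.0
scene9 0.084 edges -101.75 -93.0 mid -97.375 528.0
```

View pics/rect.png

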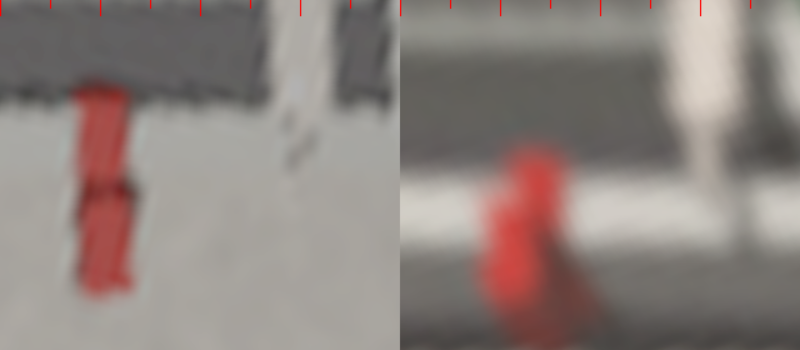

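View pics/rect2.png

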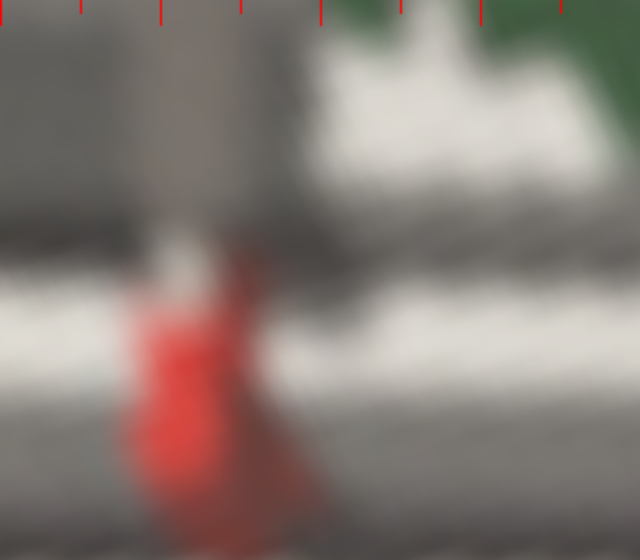

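The slide is at about 38.3 mm by the stop tracking and the gripped-home reference, and the index measures about 39.2 mm. I'll pull 0.8 mm more and check with the rectified view.

```bash
python3 - <<'E'
from look import *
a=np.radians(-12.1);X=np.array([np.cos(a),np.sin(a)]);Y=np.array([-X[1],X[0]]);n=np.array([.6041,.1679])
s=.0408;c=np.array([.5012,.1899])-s*X
move_l([c[0],c[1],.0503],feed=.01);hold(.6);S=st('pull');look(10,'pull3')
acc=sum(get_image("scene")[0].astype(float) for _ in range(6))/6
np.savez("scene11.npz",p=acc.astype(np.uint8))
def rec(p,z,x0=-.12,x1=-.07,y0=.04,y1=.09,s=.00025):
    xs=np.arange(x0,x1,s);ys=np.arange(y0,y1,s);gx,gy=np.meshgrid(xs,ys)
    P=np.stack([n[0]+gx*X[0]+gy*Y[0],n[1]+gx*X[1]+gy*Y[1],np.full_like(gx,z)],-1)
    uv=proj("scene",P).reshape(gx.shape+(2,)).astype(np.float32)
    return cv2.remap(p,uv[...,0],uv[...,1],cv2.INTER_CUBIC)
r=rec(acc.astype(np.float32),.037)
im=np.clip(255*(np.clip(r,0,255)/255.)**.7,0,255).astype(np.uint8)[:,:,::-1].copy()
for mm in range(0,50,5): cv2.line(im,(mm*4,0),(mm*4,6 if mm%10 else 12),(0,0,255),1)
cv2.imwrite("pics/rect3.png",cv2.resize(im,None,fx=3,fy=3,interpolation=cv2.INTER_CUBIC))
# pointer: whiteness between shadowed arm & strip; rows
for y in(.056,.058,.060,.062,.064,.066,.068):
    i=int(round((y-.04)/.00025));row=r[i-1:i+2,40:150].mean(0);w=np.minimum(row[:,1],row[:,2]);j=w[20:70].argmax()+20;print(y,'bright at',(j+40)*.25-120,w[j].round(),'| ',w[::6].round().astype(int).tolist())
g=np.load("top0.npz")['p']
p=get_image("top")[0]
def gc(p,c,r=4):
    x0,y0=int(c[0])-r,int(c[1])-r;q=p[y0:y0+2*r+1,x0:x0+2*r+1].astype(float);w=np.clip(q[...,1]-1.25*np.maximum(q[...,0],q[...,2]),0,None)
    yy,xx=np.mgrid[y0:y0+2*r+1,x0:x0+2*r+1];return np.array([(w*xx).sum(),(w*yy).sum()])/w.sum()
for c in((264.8,228),):
    q=gc(p,c);print('stop top',q.round(2),(onz("top",[q],.068)[0,:2]@X*1e3).round(2))
E
```

```text
pull t 19.57 tcp [0.462  0.1986 0.0507] yawjaw -12.1 tilt [0.002 0.   ] F [ 5.2 -0.8 -1.6] op 0.0243 q [ 0.25  0.14  1.98 -0.    1.01  0.46]
0.056 bright at -98.75 87.0 |  [54, 53, 54, 55, 63, 72, 81, 86, 85, 81, 76, 71, 67, 63, 59, 56, 54, 54, 57]
0.058 bright at -99.25 96.0 |  [46, 47, 47, 51, 61, 75, 89, 95, 93, 83, 71, 61, 56, 53, 51, 50, 50, 49, 50]
0.06 bright at -99.0 114.0 |  [52, 53, 51, 54, 63, 81, 100, 113, 111, 97, 76, 61, 49, 47, 46, 46, 47, 48, 47]
0.062 bright at -98.5 133.0 |  [74, 72, 70, 71, 78, 93, 115, 130, 131, 114, 91, 63, 48, 41, 43, 46, 49, 51, 51]
0.064 bright at -98.75 141.0 |  [118, 113, 107, 100, 100, 108, 123, 138, 139, 126, 98, 71, 50, 42, 44, 50, 54, 57, 58]
0.066 bright at -98.75 135.0 |  [158, 155, 146, 138, 127, 124, 128, 133, 133, 119, 96, 70, 50, 43, 46, 56, 67, 73, 74]
0.068 bright at -105.0 157.0 |  [192, 186, 176, 162, 145, 132, 121, 117, 112, 101, 84, 64, 50, 49, 60, 75, 88, 94, 93]
stop top [264.79 227.92] 551.8
```

View pics/rect3.png

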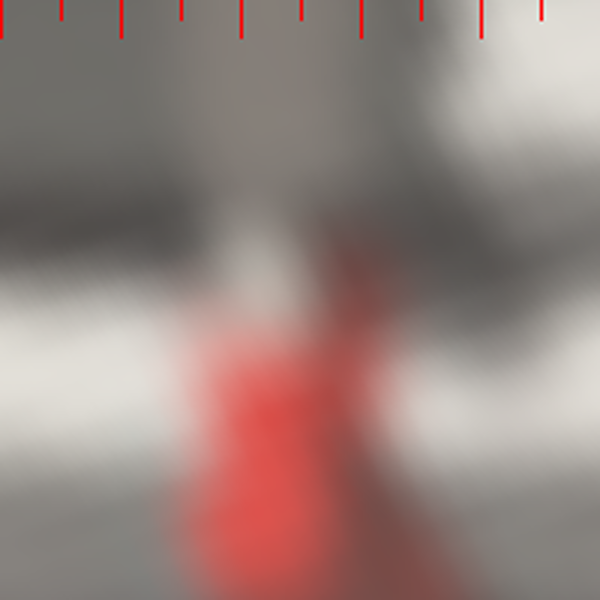

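```bash
python3 - <<'E'
from h import *
hold(.5);s=st('pre');p=get_image("scene")[0]
cv2.imwrite("pics/final.png",cv2.resize(p[170:350,230:440],(700,600),interpolation=cv2.INTER_CUBIC)[:,:,::-1])
E
```

```text
pre t 20.48 tcp [0.462  0.1986 0.0507] yawjaw -12.11 tilt [0.002 0.   ] F [ 6.2 -1.  -0.8] op 0.0241 q [ 0.25  0.14  1.98 -0.    1.01  0.46]
```

View pics/final.png

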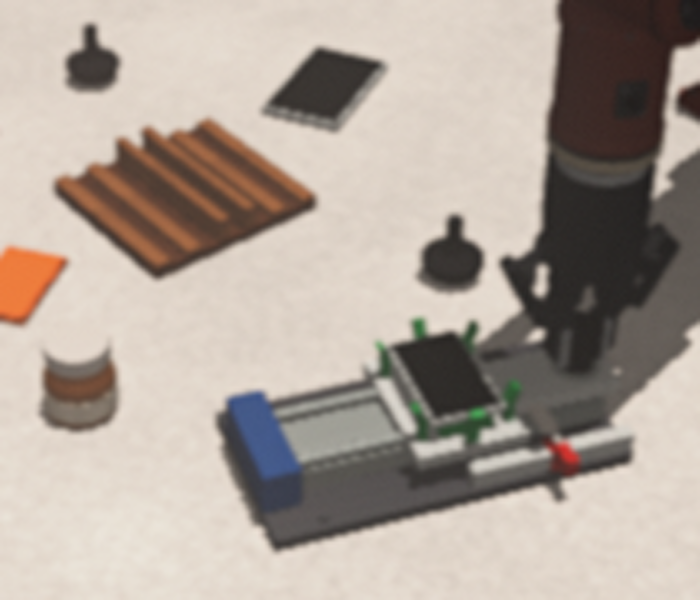

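The plate is in the nest at crop (445,375), the pointer stands at the red mark (560,450), and the grip is held steady. The knobs in view and the jar have not moved. I hand in the job.

```bash
python3 -c "
from plant import *
job_done()"
```

```text
the job is handed in; nothing more can be done
```

The job is handed in: the plate is in the green nest, and the arm is still gripping the slide with the pointer at the red mark. I took the smaller black plate off the tray by its 56 mm edges and set it down face up with the slide fully home. Contact came at the predicted seat height with about 5 N. I then gripped the post at 70 N and pulled the slide out. The clock stood at about 20.5 s of the 51 s allowed.

**Last checks:**
- **Plate:** it lies flat inside all six stops. The jar and the two knobs in the last picture stand where they did; knob_b was outside that view, so I did not re-check it.
- **Pull:** the arm held steady against about 6 N of spring force.
- **Pointer:** the scene view puts it within about 0.5 mm of the middle of the mark.

**Disagreement:** the top view suggested the slide might be about 1 mm (up to 1.7 mm) short of the mark. I trusted the scene view, because the arm hid the mark from the top camera at the end.

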